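# Stack a prototype lamp foot and cap it

## Robot

A 7-joint arm with a two-finger parallel gripper is mounted at the origin on the work surface. World frame = base frame: x ahead of the robot, y to its left, z up, the work surface at z = 0. Lengths are in m, angles in rad, forces in N, time in s.
With the tool pointing down it reaches from about 0.35 to 0.9 m from the base axis. Payload 8.1 kg.
Tool frame: the origin (TCP) lies midway between the tips of the shut fingers; the grasp point (between the pads) lies 19 mm behind it; z points along the fingers, y is the line along which they close (so a half turn about z gives the same grasp; the last joint's range is limited). The gripper opens to 92 mm and grips with 3 to 60 N. Pads are 19 mm wide; open, the fingers measure 130 mm over their backs; the gripper's body (75 mm by 190 mm) begins 47 mm behind the grasp point.
Start: joints at [1.048, 0.434, 0.025, 1.573, -0.012, 1.134, -0.075], TCP at [0.255, -0.571, 0.227] pointing down, gripper open.
Joint ranges: [-2.62, 2.62], [-0.44, 2.09], [-1.27, 1.32], [0.08, 2.57], [-1.32, 4.46], [0.12, 2], [-2.74, 2.74]. Speed limits (rad/s): [2.22, 2.22, 3.01, 3.01, 3.14, 3.14, 3.14].

## Interface

Orientations are given as a rotation vector (axis times angle).
In Python, from cell import arm gives the robot as it stands.
- The arm moves only by the tool send_rows, never from a script. Its argument "increments" is a list of rows, each a list of 3 entries, a list of its own where there are three numbers: the finger opening in cm, from 0 to 9.18, then the shift along the tool's x, y, z in cm, then the turn, a rotation vector about the tool's x, y, z in rad. A call has 1 to 5 rows; each row shifts and turns the commanded pose from where the row before left it, along the tool's axes as they then stand; what a row does not reach is not made up. A row lasts 1/10 s, in which the tool goes at most 50 mm and 8.59 degrees, less where a joint would pass 70% of its speed; a pose out of reach is approached as far as the arm can. A call is refused whole if a number of a shift passes 5 or a number of a turn 0.15, either way. A call with a gripper value outside its range is refused whole. The fingers move at their own pace and stop on an object; "force" is the grip in N (left out, the last holds). Time passes only in rows, so rows that do not move let the fingers close. It gives the time, the measured TCP pose, the force, the opening and the grip force at its end, in the units of the state.
- arm.observe(): the state, without advancing time (a new reading comes with each control period).
- arm.get_image(name): name is "side" or "top"; returns the picture (480x640x3 uint8, red, green, blue); there is no depth.
- arm.camera_params(name): a dict with "camera_matrix" (3x3 intrinsics, pixels), "k1" (the pictures are not rectified: a ray, as slopes to the right and down, at radius r is drawn at 1 + k1 r^2 times it, then the intrinsics apply), "R" (3x3) and "t" (3): a world point X has camera coordinates R X + t. Camera axes: x right, y down, z forward; pixel columns grow to the right and rows downward; lengths in m; the calibration is good to about 2 mm. A picture is of the moment at which its call begins. camera_params takes no time and is no camera call.
- arm.sign_off(): hands the job in; it is judged then, once.
The state is a dict: "clock": time; "joints": joint angles; "dq": joint speeds; "joint_efforts": joint torques, N m; "position": TCP position; "ee_rot": TCP orientation; "force": force on the tool from outside, world axes, zero at the start; "ft_torque": the same for the moment, N m; "width": opening from 0.0 (shut) to 1.0 (fully open); "gripper_force": force on a finger pad.
Only numpy, scipy, OpenCV 4.12 (cv2) and the standard library are available. Lean on these libraries where they do the work, as an engineer would, in place of code of your own. Each camera call takes 0.05 s, during which the arm holds its last target. There are 200 camera calls.

## Task

Finish the prototype lamp foot: slide the tall wooden sleeve over the steel post so that it sits down flat on the terracotta disc, then put the brimmed wooden cap over the top of the post, brim down, so that it rests flat on the sleeve. Leave the thin ring lying where it is; it belongs to another lamp.

Things in the scene. Friction and masses are not known exactly. Their poses are not given: they have to be found in the camera images.
- lamp_foot: The lamp foot, fixed to the table: a round plywood plate 130 mm across and 18 mm thick, on it a terracotta disc 96 mm across and 14 mm thick (its top 32 mm above the table), and from the middle of that a plain upright steel post 12 mm thick that rises 60 mm above the disc (tip 92 mm above the table; the last 8 mm taper to 4 mm). Origin: on the post's axis at the underside of the plate, at table height; z up.
- sleeve: The tall sleeve: a plain turned-wood tube standing on the table, 50 mm outside, 28 mm through bore, 40 mm high, 40 g. Origin: on its axis at its underside; z along the axis, up.
- cap: The cap: turned wood of the same colour, shaped like a small hat, standing on its brim, 50 g. Brim 60 mm across and 6 mm thick, above it a plain round body 42 mm across up to 46 mm above the underside (top edge bevelled over the last 4 mm). A blind bore 28 mm wide and 26 mm deep opens in the underside and is hidden from above. With the sleeve in place the post sticks out 20 mm above the sleeve and goes into this bore. Origin: on its axis at the underside of the brim; z up.
- thin_ring: The thin ring, to be left alone: same wood, same 50 mm outside and 28 mm bore as the sleeve, but only 12 mm high, lying flat on the table. Origin: on its axis at its underside.
Things that resemble listed ones, but are neither listed nor needed, are in the scene too. Of the things like the lamp_foot, leave any that is yellow; of the rest the smaller one is meant.

How it is judged:
On the way:
1. the tall sleeve is on the post, flat on the terracotta disc, and let go, before the cap goes on (horizontal distance between sleeve and lamp_foot below 0.012 m and z of sleeve in the frame of lamp_foot between 0.027 and 0.037 m and angle between the z axis of sleeve and the z axis of lamp_foot, either way round below 0.1 rad and contact force between the fingers and sleeve below 0.1 N and horizontal distance between cap and lamp_foot above 0.05 m), for 0.2 s.
At the end, for the whole second after the job is handed in: Sleeve on the terracotta disc around the post and cap over the post on the sleeve: each with its axis within 12 mm of the post's, its underside within 5 mm of the surface it rests on, upright within 0.1 rad and at rest; thin ring within 30 mm of where it lay (horizontal distance between each of sleeve, cap and lamp_foot below 0.012 m and z of sleeve in the frame of lamp_foot between 0.027 and 0.037 m and angle between the z axis of sleeve and the z axis of lamp_foot, either way round below 0.1 rad and z of cap in the frame of lamp_foot between 0.067 and 0.077 m and angle between cap's own z axis and vertical below 0.1 rad and linear speed of each of cap, sleeve below 0.02 m/s and distance of thin_ring from where it was at the start of the episode below 0.03 m); the robot touches nothing.
It fails at once if the thin ring is moved by more than 30 mm (distance of thin_ring from where it was at the start of the episode above 0.03 m).
It also fails if it takes over 48 s, if anything falls off the work surface, if the arm or the gripper's body presses on something with over 40 N, if the wrist force passes 120 N, or if a joint passes its speed limit or range.

## Working session

There is one attempt and no reset: what is moved stays moved. The work goes in short steps, Python scripts to look and compute and a tool call to move; the robot and the scene stay as the last step left them, time stands still between calls to the robot, and variables do not carry over. Pictures are saved under pics/ and viewed, at most 10 in all, crops included, and the job is handed in when it is done.

Besides the shell and the picture viewer there is one more tool, called after "Emit:" in YAML: its name, and indented under it one key for each argument. send_rows: Moves the arm, as the interface text tells. Its arguments: {"type":"object","properties":{"increments":{"type":"array"},"force":{"type":"number"}},"required":["increments"]}

```bash
mkdir -p pics; ls; python3 - <<'E'
from cell import arm
import cv2
for n in("top","side"):
    cv2.imwrite(f"pics/{n}0.png",arm.get_image(n)[:,:,::-1]); p=arm.camera_params(n); print(n,p)
print(arm.observe())
E
```

```text
pics
top {'camera_matrix': array([[499.95430526,   0.        , 318.49500982],
       [  0.        , 499.95430526, 238.71469725],
       [  0.        ,   0.        ,   1.        ]]), 'k1': 0.008129722481103021, 'R': array([[ 0.0119789 , -0.99954122, -0.02781815],
       [-0.99201148, -0.00838563, -0.12586858],
       [ 0.12557756,  0.02910369, -0.99165682]]), 't': array([0.04031036, 0.4765512 , 1.00839433])}
side {'camera_matrix': array([[549.50478128,   0.        , 323.12497573],
       [  0.        , 549.50478128, 245.30919962],
       [  0.        ,   0.        ,   1.        ]]), 'k1': -0.1133140321618131, 'R': array([[-0.94700487, -0.32091337, -0.01401391],
       [-0.1976707 ,  0.61659799, -0.76205853],
       [ 0.25319572, -0.718903  , -0.64735647]]), 't': array([0.45976476, 0.10937522, 0.94456296])}
{'clock': 0.1, 'joints': array([ 1.04841401,  0.4351312 ,  0.02495775,  1.57398303, -0.01158694,
        1.13401755, -0.07514937]), 'dq': array([-0.00064723, -0.00101784, -0.00043077, -0.00236226, -0.00198127,
        0.00210821,  0.00066228]), 'joint_efforts': array([ 2.94079029e-03, -6.69131327e+01,  9.88216996e-01, -3.15147007e+01,
       -6.04527164e-02,  3.74289765e-02,  6.91215268e-05]), 'position': array([ 0.25449778, -0.57034148,  0.22604594]), 'ee_rot': array([-3.07137714e+00, -6.54133016e-01,  6.56512235e-04]), 'force': array([-0.08707305, -0.4834685 , -0.55678439]), 'ft_torque': array([ 0.01225162, -0.03717902, -0.01953616]), 'gripper_force': 0.0, 'width': 0.9976582740506765}
```

View pics/top0.png

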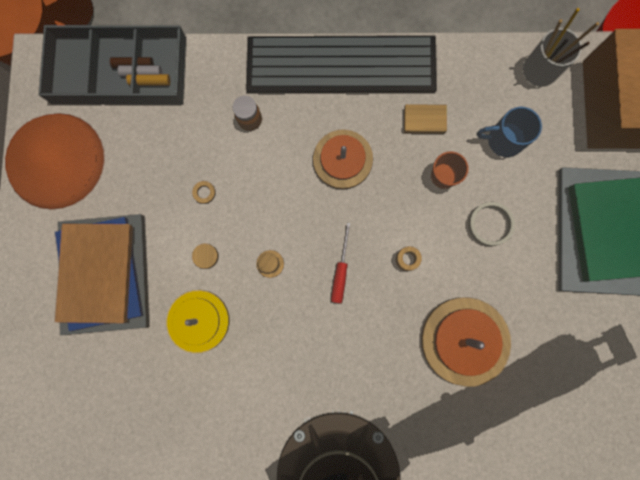

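View pics/side0.png

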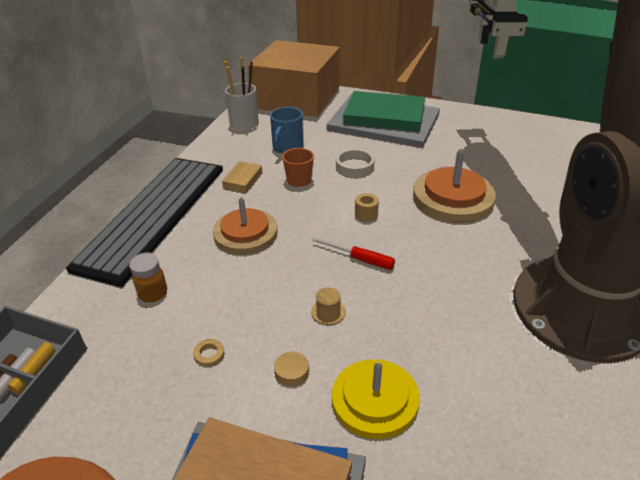

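The top view shows three lamp-foot-like things: (343,158) in terracotta and small, (466,341) in terracotta and large, and (198,321) in yellow. The small terracotta one fits. Of the two bored rings, (409,259) is tall in the side view at (367,207), so it is the sleeve. (203,192) is flat, so it is the thin ring. The cap is at (270,263), and (205,256) is only a flat disc. I'll measure these and confirm them in a crop.

```bash
cat > h.py <<'E'
import numpy as np, cv2
from cell import arm
from scipy.spatial.transform import Rotation as Ro
def cast(n,uv,z):
    p=arm.camera_params(n); s=(np.array(uv)-p["camera_matrix"][:2,2])/p["camera_matrix"][0,0]
    q=s.copy()
    for _ in range(20): q=s/(1+p["k1"]*(q@q))
    d=p["R"].T@np.r_[q,1]; c=-p["R"].T@p["t"]
    return c+d*(z-c[2])/d[2]
def proj(n,X):
    p=arm.camera_params(n); c=p["R"]@np.array(X)+p["t"]; q=c[:2]/c[2]
    return p["camera_matrix"][0,0]*q*(1+p["k1"]*(q@q))+p["camera_matrix"][:2,2]
def blob(img,seed,lo,hi,rad):
    "contour of the HSV-mask region nearest to seed"
    m=cv2.inRange(cv2.cvtColor(img,cv2.COLOR_BGR2HSV),lo,hi)
    w=np.zeros_like(m); cv2.circle(w,seed,rad,255,-1); m&=w
    cs,_=cv2.findContours(m,cv2.RETR_CCOMP,cv2.CHAIN_APPROX_NONE)
    return sorted(cs,key=cv2.contourArea)[::-1]
def world(n,c,z): return np.array([cast(n,p,z)[:2] for p in c.reshape(-1,2)])
def togo(X,yaw=None):
    "shift (cm, tool axes) from measured pose to TCP target X"
    o=arm.observe(); R=Ro.from_rotvec(o["ee_rot"]).as_matrix()
    return (R.T@(np.array(X)-o["position"])*100).round(2)
E
python3 - <<'E'
from h import *
t=cv2.imread("pics/top0.png"); s=cv2.imread("pics/side0.png")
H=cv2.cvtColor(t,cv2.COLOR_BGR2HSV); Hs=cv2.cvtColor(s,cv2.COLOR_BGR2HSV)
for k,p in dict(disc=(335,165),plate=(318,165),sl=(398,258),slin=(409,257),cap=(268,260),brim=(270,275),ring=(195,192),table=(300,200),post=(344,152)).items(): print(k,H[p[1],p[0]])
for nm,sd,lo,hi,r,z in [("disc",(343,158),(0,150,60),(11,255,255),40,.032),("bigdisc",(466,341),(0,150,60),(11,255,255),50,.032),("plate",(343,158),(0,100,50),(25,255,255),45,.018),
 ("sleeve",(409,259),(10,85,50),(25,255,255),22,.04),("cap",(270,263),(10,85,50),(25,255,255),24,.006),("ring",(203,192),(10,85,50),(25,255,255),22,.012)]:
    for c in blob(t,sd,lo,hi,r)[:2]:
        if len(c)<12: continue
        (x,y),rr=cv2.minEnclosingCircle(world("top",c,z).astype(np.float32)*1000)
        e=cv2.fitEllipse(world("top",c,z).astype(np.float32)*1000)
        print(nm,"area",cv2.contourArea(c),"mm circ",round(x),round(y),round(2*rr),"ell",np.round(e[0],1),np.round(e[1],1))
a=cv2.resize(t[120:290,180:490],None,fx=2.4,fy=2.4,interpolation=cv2.INTER_CUBIC); cv2.imwrite("pics/crop1.png",a)
E
```

```text
disc [ 10 163 155]
plate [ 18 112 146]
sl [ 17 126 144]
slin [ 17  41 113]
cap [ 17 128 146]
brim [ 18 131 169]
ring [ 17 130 159]
table [ 16  39 168]
post [12 35 72]
disc area 1408.5 mm circ 652 -4 94 ell [651.9  -3.7] [90.8 91. ]
disc area 124.0 mm circ 661 0 38 ell [660.1  -2.7] [20.7 38.8]
bigdisc area 3301.5 mm circ 270 -258 131 ell [ 270.4 -258. ] [127.5 128.8]
bigdisc area 216.5 mm circ 265 -265 52 ell [ 267.3 -268. ] [21.8 52.2]
plate area 2575.0 mm circ 651 -4 127 ell [651.2  -3.7] [123.6 125.3]
plate area 72.0 mm circ 667 -3 30 ell [666.1  -4.5] [14.4 32.2]
sleeve area 440.0 mm circ 437 -139 51 ell [ 436.4 -139.3] [46.5 50.2]
sleeve area 135.5 mm circ 436 -138 28 ell [ 436.3 -138.8] [26.3 27.5]
cap area 545.5 mm circ 425 149 58 ell [425.4 148.5] [55.7 56.5]
ring area 364.5 mm circ 578 296 49 ell [578.6 295.5] [46.6 47.7]
ring area 141.5 mm circ 578 295 32 ell [578.5 295.1] [29.1 29.9]
```

View pics/crop1.png

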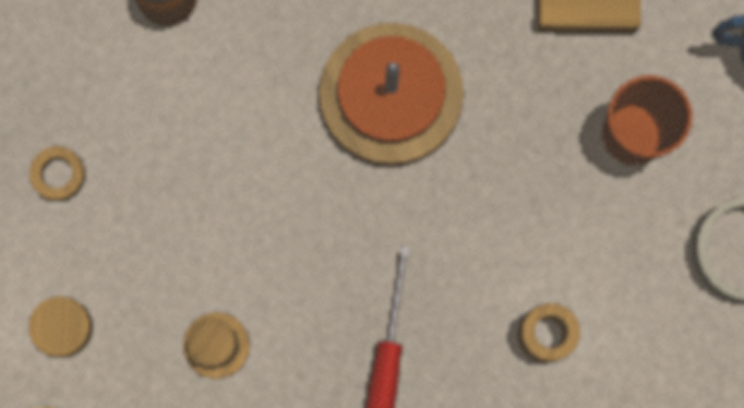

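The crop confirms the small foot (post at crop 391,77), the deep-bored tall sleeve (549,333), the hat-shaped cap (216,345) and the thin ring (57,173). The measured sizes agree with the given ones: disc about 94 mm, plate 127, sleeve 51/28, brim 58. The big foot's disc measures 131. Next I'll check against the side view and compute the first shift.

```bash
python3 - <<'E'
from h import *
for k,X in dict(tip=(.652,-.004,.092),sl=(.4363,-.139,.04),cap=(.4255,.1485,.046),ring=(.5785,.2953,.012)).items(): print(k,proj("side",X).round(1))
s=cv2.imread("pics/side0.png")
for nm,sd,r in [("sl",(367,207),22),("cap",(328,305),28)]:
    c=blob(s,sd,(8,85,40),(25,255,255),r)[0]; print(nm,cv2.boundingRect(c))
print([proj("side",(.4363,-.139,z)).round() for z in (0,.04)])
print(togo((.4363,-.139,.2)), Ro.from_rotvec(arm.observe()["ee_rot"]).as_matrix().round(3))
E
```

```text
tip [241.1 197.4]
sl [367.2 200.1]
cap [328.2 294.3]
ring [208.7 350.3]
sl (355, 193, 24, 29)
cap (311, 288, 34, 37)
[array([366., 216.]), array([367., 200.])]
[ 34.18 -31.98   2.64] [[ 0.913  0.407 -0.001]
 [ 0.407 -0.913  0.001]
 [-0.    -0.001 -1.   ]]
```

Emit:
send_rows:
  increments:
    - [9.18,[3.4,-3.2,0],[0,0,0]]
    - [9.18,[3.4,-3.2,0],[0,0,0]]
    - [9.18,[3.4,-3.2,0],[0,0,0]]
    - [9.18,[3.4,-3.2,0],[0,0,0]]
    - [9.18,[3.4,-3.2,0],[0,0,0]]
  force: 15

```text
clock: 0.6
position: [0.345, -0.3535, 0.2265]
ee_rot: [-3.072, -0.654, 0.0]
force: [0.8, 0.1, 0.2]
width: 1.0
gripper_force: 0.0
```

Emit:
send_rows:
  increments:
    - [9.18,[3.4,-3.2,0],[0,0,0]]
    - [9.18,[3.4,-3.2,0],[0,0,0]]
    - [9.18,[3.4,-3.2,0],[0,0,0]]
    - [9.18,[3.4,-3.2,0],[0,0,0]]
    - [9.18,[3.4,-3.2,0],[0,0,0]]

```text
clock: 1.1
position: [0.435, -0.1382, 0.2267]
ee_rot: [3.073, 0.654, -0.0]
force: [1.3, -1.0, 0.6]
width: 0.997
gripper_force: 0.0
```

Emit:
send_rows:
  increments:
    - [9.18,[0,0,3],[0,0,0]]
    - [9.18,[0,0,3],[0,0,0]]
    - [9.18,[0,0,0],[0,0,0]]
    - [9.18,[0,0,0],[0,0,0]]

```text
clock: 1.5
position: [0.4344, -0.14, 0.1669]
ee_rot: [-3.072, -0.654, 0.002]
force: [0.3, -0.2, 0.2]
width: 0.997
gripper_force: 0.0
```

```bash
python3 - <<'E'
from h import *
o=arm.observe(); print(o["clock"],o["position"],o["force"],o["joints"].round(2)); print(togo((.4363,-.139,.010)),Ro.from_rotvec(o["ee_rot"]).as_matrix().round(3))
E
```

```text
1.5 [ 0.43443807 -0.140007    0.16688669] [ 0.3280262  -0.20110352  0.16142187] [ 0.39  0.25 -0.24  2.03  0.07  0.88 -1.04]
[ 0.23 -0.   15.69] [[ 0.913  0.407 -0.001]
 [ 0.407 -0.913  0.   ]
 [-0.001 -0.001 -1.   ]]
```

Emit:
send_rows:
  increments:
    - [9.18,[0.2,0,4],[0,0,0]]
    - [9.18,[0,0,4],[0,0,0]]
    - [9.18,[0,0,4],[0,0,0]]
    - [9.18,[0,0,2.5],[0,0,0]]
    - [9.18,[0,0,1.2],[0,0,0]]

```text
clock: 2.0
position: [0.4368, -0.1398, 0.009]
ee_rot: [3.073, 0.653, -0.001]
force: [-0.3, 0.5, 0.9]
width: 0.999
gripper_force: 0.0
```

Emit:
send_rows:
  increments:
    - [4.5,[0,0,0],[0,0,0]]
    - [4.5,[0,0,0],[0,0,0]]
    - [4.5,[0,0,0],[0,0,0]]
    - [4.5,[0,0,0],[0,0,0]]
    - [4.5,[0,0,0],[0,0,0]]

```text
clock: 2.5
position: [0.4372, -0.1394, 0.0105]
ee_rot: [3.072, 0.654, 0.002]
force: [-0.1, -0.1, -0.1]
width: 0.612
gripper_force: 0.0
```

Emit:
send_rows:
  increments:
    - [4.5,[0,0,0],[0,0,0]]
    - [4.5,[0,0,0],[0,0,0]]
    - [4.5,[0,0,0],[0,0,0]]

```text
clock: 2.8
position: [0.437, -0.1393, 0.0102]
ee_rot: [3.072, 0.654, 0.001]
force: [-1.1, -0.6, 7.5]
width: 0.545
gripper_force: 15.0
```

Emit:
send_rows:
  increments:
    - [4.5,[0,0,-2],[0,0,0]]
    - [4.5,[0,0,-3],[0,0,0]]
    - [4.5,[0,0,-4],[0,0,0]]
    - [4.5,[0,0,-4],[0,0,0]]
    - [4.5,[0,0,0],[0,0,0]]

```text
clock: 3.3
position: [0.4395, -0.1396, 0.1443]
ee_rot: [3.069, 0.654, 0.011]
force: [0.5, -0.0, -1.1]
width: 0.542
gripper_force: 15.0
```

```bash
python3 - <<'E'
from h import *
o=arm.observe(); print(o["clock"],o["position"],o["force"],o["width"],o["gripper_force"]); print(togo((.652,-.004,.14)))
for n in("side","top"): cv2.imwrite(f"pics/{n}1.png",arm.get_image(n)[:,:,::-1])
s=cv2.imread("pics/side1.png"); u,v=proj("side",o["position"]).astype(int); print(u,v)
cv2.imwrite("pics/crop2.png",cv2.resize(s[v-80:v+80,u-100:u+100],None,fx=3,fy=3))
E
```

```text
3.3 [ 0.43949263 -0.13964733  0.14432762] [ 0.54703592 -0.01681427 -1.05646997] 0.542115579664292 14.999746573157609
[24.93 -3.73  0.57]
367 155
```

View pics/crop2.png

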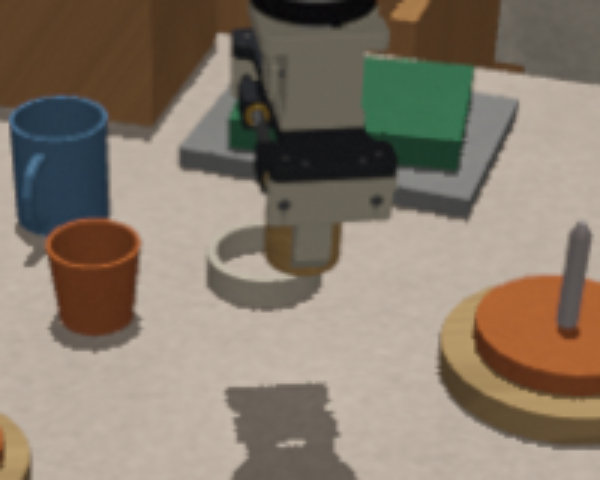

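The sleeve is held upright between the fingers (crop 303,245), with its bottom near the fingertips and about 130 mm up, clear of everything. Moving it over the post.

Emit:
send_rows:
  increments:
    - [4.5,[4,-0.6,0],[0,0,0]]
    - [4.5,[4.5,-0.7,0],[0,0,0]]
    - [4.5,[4.5,-0.7,0],[0,0,0]]
    - [4.5,[4.5,-0.7,0],[0,0,0]]
    - [4.5,[4.5,-0.6,0],[0,0,0]]

```text
clock: 3.9
position: [0.6242, -0.0182, 0.1375]
ee_rot: [-3.072, -0.655, 0.005]
force: [0.4, -1.3, -0.8]
width: 0.541
gripper_force: 15.0
```

Emit:
send_rows:
  increments:
    - [4.5,[2.0,-0.3,0],[0,0,0]]
    - [4.5,[1.2,0,0],[0,0,0]]
    - [4.5,[0,0,0],[0,0,0]]
    - [4.5,[0,0,0],[0,0,0]]

```text
clock: 4.3
position: [0.6507, -0.0049, 0.1387]
ee_rot: [3.072, 0.653, -0.004]
force: [0.6, -0.3, -1.3]
width: 0.543
gripper_force: 15.0
```

```bash
python3 - <<'E'
from h import *
o=arm.observe(); print(o["clock"],o["position"],o["force"],Ro.from_rotvec(o["ee_rot"]).as_matrix().round(3)); print(togo((.6525,-.004,.042)))
cv2.imwrite("pics/side2.png",arm.get_image("side")[:,:,::-1])
s=cv2.imread("pics/side2.png"); print(proj("side",o["position"]),proj("side",(.652,-.004,.092)))
cv2.imwrite("pics/crop3.png",cv2.resize(s[110:270,140:340],None,fx=3,fy=3))
E
```

```text
4.3 [ 0.65074647 -0.00488668  0.13865664] [ 0.55157731 -0.32432972 -1.32819298] [[ 0.914  0.407 -0.002]
 [ 0.407 -0.914 -0.001]
 [-0.003 -0.    -1.   ]]
[ 0.22 -0.01  9.67]
[239.2425868 176.8987249] [241.11369423 197.41875126]
```

View pics/crop3.png

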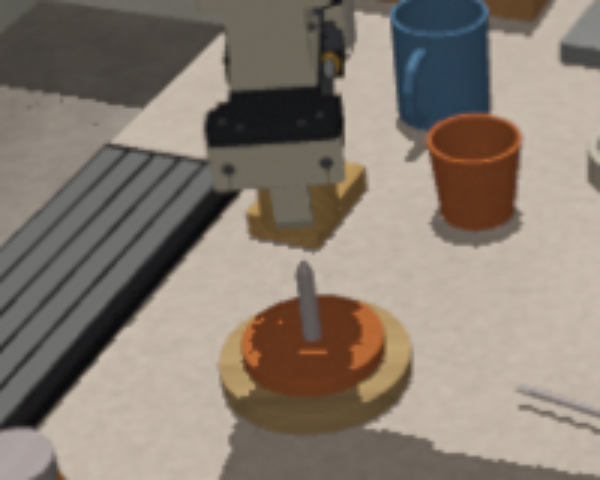

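The sleeve (crop ~295,210) hangs in line with the upright post, whose tip is at crop (304,265). Lowering.

Emit:
send_rows:
  increments:
    - [4.5,[0.2,0,2],[0,0,0]]
    - [4.5,[0,0,2],[0,0,0]]
    - [4.5,[0,0,1.5],[0,0,0]]
    - [4.5,[0,0,1],[0,0,0]]
    - [4.5,[0,0,0],[0,0,0]]

```text
clock: 4.85
position: [0.6527, -0.0034, 0.0734]
ee_rot: [-3.073, -0.654, 0.004]
force: [-0.7, 0.6, -1.2]
width: 0.545
gripper_force: 15.0
```

Emit:
send_rows:
  increments:
    - [4.5,[0,0,1],[0,0,0]]
    - [4.5,[0,0,1],[0,0,0]]
    - [4.5,[0,0,0.6],[0,0,0]]
    - [4.5,[0,0,0.3],[0,0,0]]
    - [4.5,[0,0,0],[0,0,0]]

```text
clock: 5.35
position: [0.6536, -0.0028, 0.0452]
ee_rot: [-3.073, -0.655, 0.001]
force: [0.1, -0.0, -0.3]
width: 0.544
gripper_force: 15.0
```

Emit:
send_rows:
  increments:
    - [4.5,[0,0,0.2],[0,0,0]]
    - [4.5,[0,0,0.1],[0,0,0]]
    - [4.5,[0,0,0],[0,0,0]]

```text
clock: 5.65
position: [0.654, -0.0028, 0.0428]
ee_rot: [3.073, 0.654, 0.0]
force: [0.5, -0.6, -0.0]
width: 0.543
gripper_force: 15.0
```

Emit:
send_rows:
  increments:
    - [9,[0,0,0],[0,0,0]]
    - [9,[0,0,0],[0,0,0]]
    - [9,[0,0,0],[0,0,0]]
    - [9,[0,0,0],[0,0,0]]
    - [9,[0,0,0],[0,0,0]]

```text
clock: 6.15
position: [0.6539, -0.0028, 0.0428]
ee_rot: [3.073, 0.654, 0.0]
force: [-0.5, 0.7, 0.0]
width: 0.929
gripper_force: 0.0
```

Emit:
send_rows:
  increments:
    - [9.18,[0,0,-2],[0,0,0]]
    - [9.18,[0,0,-4],[0,0,0]]
    - [9.18,[0,0,-4],[0,0,0]]
    - [9.18,[0,0,-4],[0,0,0]]
    - [9.18,[0,0,0],[0,0,0]]

```text
clock: 6.65
position: [0.6573, -0.0023, 0.1892]
ee_rot: [3.071, 0.654, 0.016]
force: [0.5, 0.2, -0.4]
width: 1.003
gripper_force: 0.0
```

```bash
python3 - <<'E'
from h import *
o=arm.observe(); print(o["clock"],o["position"],o["force"]); print(togo((.4255,.1485,.18)))
print(proj("side",(.652,-.004,.092)),proj("side",(.652,-.004,.072)),proj("top",(.652,-.004,.072)))
s=arm.get_image("side")[:,:,::-1]
cv2.imwrite("pics/crop4.png",cv2.resize(s[110:270,140:340],None,fx=3,fy=3))
E
```

```text
6.65 [ 0.65728162 -0.00228339  0.18921798] [ 0.50861639  0.20115718 -0.42960876]
[-15.03 -23.22   0.7 ]
[241.11369423 197.41875126] [242.22561579 205.81710522] [343.0960543  150.71438432]
```

View pics/crop4.png

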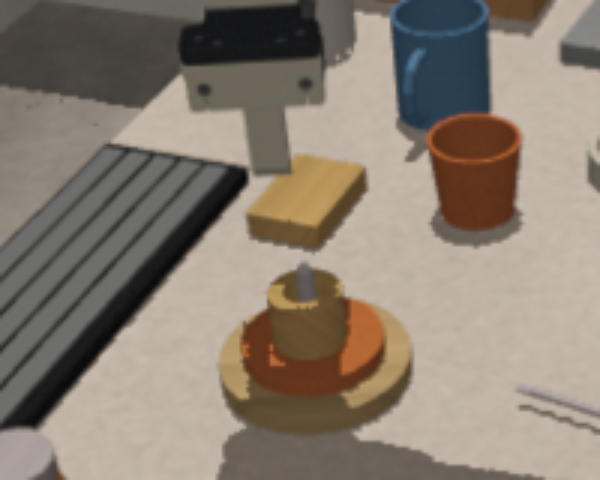

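The sleeve sits flat on the disc at crop (309,315), with the post sticking up inside it. Next is the cap.

Emit:
send_rows:
  increments:
    - [9.18,[-2.5,-3.8,0],[0,0,0]]
    - [9.18,[-2.5,-3.9,0],[0,0,0]]
    - [9.18,[-2.5,-3.9,0],[0,0,0]]
    - [9.18,[-2.5,-3.9,0],[0,0,0]]
    - [9.18,[-2.5,-3.9,0],[0,0,0]]

```text
clock: 7.2
position: [0.4584, 0.1239, 0.1817]
ee_rot: [3.073, 0.654, -0.002]
force: [0.6, 0.2, 0.7]
width: 0.999
gripper_force: 0.0
```

Emit:
send_rows:
  increments:
    - [9.18,[-2.5,-3.8,0],[0,0,0]]
    - [9.18,[0,0,3],[0,0,0]]
    - [9.18,[0,0,3],[0,0,0]]
    - [9.18,[0,0,0],[0,0,0]]
    - [9.18,[0,0,0],[0,0,0]]

```text
clock: 7.7
position: [0.4218, 0.1476, 0.1224]
ee_rot: [3.072, 0.654, -0.004]
force: [0.6, 0.2, -0.1]
width: 0.997
gripper_force: 0.0
```

```bash
python3 - <<'E'
from h import *
o=arm.observe(); print(o["clock"],o["position"],o["joints"].round(2),Ro.from_rotvec(o["ee_rot"]).as_matrix().round(3)); print(togo((.4255,.1485,.013)))
E
```

```text
7.7 [0.42179599 0.14764571 0.12242777] [-0.17  0.31 -0.35  2.09  0.15  0.77 -1.76] [[ 0.913  0.408 -0.002]
 [ 0.408 -0.913 -0.001]
 [-0.002 -0.    -1.   ]]
[ 0.4   0.08 10.94]
```

Emit:
send_rows:
  increments:
    - [9.18,[0.4,0.1,2],[0,0,0]]
    - [9.18,[0,0,4],[0,0,0]]
    - [9.18,[0,0,3],[0,0,0]]
    - [9.18,[0,0,1.6],[0,0,0]]
    - [9.18,[0,0,0.3],[0,0,0]]

```text
clock: 8.2
position: [0.4265, 0.1484, 0.0131]
ee_rot: [3.072, 0.653, -0.002]
force: [0.2, 0.3, 0.3]
width: 0.998
gripper_force: 0.0
```

Emit:
send_rows:
  increments:
    - [3.7,[0,0,0],[0,0,0]]
    - [3.7,[0,0,0],[0,0,0]]
    - [3.7,[0,0,0],[0,0,0]]
    - [3.7,[0,0,0],[0,0,0]]
    - [3.7,[0,0,0],[0,0,0]]

```text
clock: 8.7
position: [0.4268, 0.1487, 0.0142]
ee_rot: [-3.073, -0.654, -0.001]
force: [-0.5, -0.3, -0.5]
width: 0.618
gripper_force: 0.0
```

Emit:
send_rows:
  increments:
    - [3.7,[0,0,0],[0,0,0]]
    - [3.7,[0,0,0],[0,0,0]]
    - [3.7,[0,0,0],[0,0,0]]
    - [3.7,[0,0,0],[0,0,0]]

```text
clock: 9.1
position: [0.4265, 0.1486, 0.0138]
ee_rot: [3.073, 0.654, 0.0]
force: [-0.3, -1.2, 3.8]
width: 0.46
gripper_force: 15.0
```

Emit:
send_rows:
  increments:
    - [3.7,[0,0,-2],[0,0,0]]
    - [3.7,[0,0,-3],[0,0,0]]
    - [3.7,[0,0,-4],[0,0,0]]
    - [3.7,[0,0,-4],[0,0,0]]
    - [3.7,[0,0,0],[0,0,0]]

```text
clock: 9.6
position: [0.429, 0.15, 0.1481]
ee_rot: [-3.071, -0.654, -0.012]
force: [0.1, 0.1, -1.5]
width: 0.46
gripper_force: 15.0
```

```bash
python3 - <<'E'
from h import *
o=arm.observe(); print(o["clock"],o["position"],o["width"],o["gripper_force"]); print(togo((.6525,-.004,.145)))
E
```

```text
9.6 [0.4289938  0.15004453 0.14811171] 0.46022643237408417 14.999847358558327
[14.13 23.17  0.43]
```

Emit:
send_rows:
  increments:
    - [3.7,[2.3,3.8,0],[0,0,0]]
    - [3.7,[2.5,4.1,0],[0,0,0]]
    - [3.7,[2.5,4.1,0],[0,0,0]]
    - [3.7,[2.5,4.1,0],[0,0,0]]
    - [3.7,[2.5,4.1,0],[0,0,0]]

```text
clock: 10.1
position: [0.622, 0.0129, 0.1427]
ee_rot: [3.073, 0.654, -0.002]
force: [1.5, 1.0, -0.4]
width: 0.454
gripper_force: 15.0
```

Emit:
send_rows:
  increments:
    - [3.7,[1.5,2.5,0],[0,0,0]]
    - [3.7,[0.5,0.5,0],[0,0,0]]
    - [3.7,[0,0,0],[0,0,0]]
    - [3.7,[0,0,0],[0,0,0]]

```text
clock: 10.5
position: [0.6503, -0.0035, 0.143]
ee_rot: [-3.071, -0.657, 0.003]
force: [0.4, 0.3, -0.7]
width: 0.462
gripper_force: 15.0
```

```bash
python3 - <<'E'
from h import *
o=arm.observe(); print(o["clock"],o["position"],o["force"],o["width"],Ro.from_rotvec(o["ee_rot"]).as_matrix().round(3)); print(togo((.653,-.004,.086)))
s=arm.get_image("side")[:,:,::-1]
cv2.imwrite("pics/crop5.png",cv2.resize(s[110:270,140:340],None,fx=3,fy=3))
E
```

```text
10.5 [ 0.65029099 -0.00346527  0.14298471] [ 0.42941818  0.32228057 -0.66006854] 0.46216426048163145 [[ 0.913  0.409 -0.002]
 [ 0.409 -0.913  0.001]
 [-0.001 -0.001 -1.   ]]
[0.23 0.17 5.7 ]
```

View pics/crop5.png

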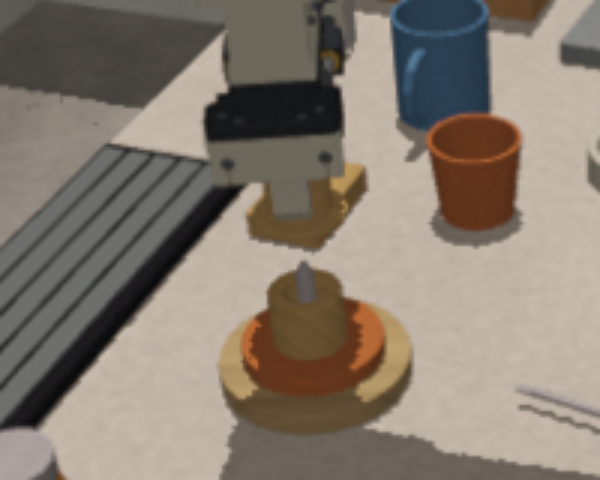

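The cap (crop ~292,210) hangs brim down above the sleeve and post tip (304,265), which are in line with it. Lowering.

Emit:
send_rows:
  increments:
    - [3.7,[0.2,0.1,1],[0,0,0]]
    - [3.7,[0,0,1.5],[0,0,0]]
    - [3.7,[0,0,1],[0,0,0]]
    - [3.7,[0,0,0.5],[0,0,0]]
    - [3.7,[0,0,0],[0,0,0]]

```text
clock: 11.05
position: [0.6529, -0.005, 0.1023]
ee_rot: [-3.072, -0.655, 0.004]
force: [0.7, 0.3, -0.1]
width: 0.456
gripper_force: 15.0
```

Emit:
send_rows:
  increments:
    - [3.7,[0,0,0.6],[0,0,0]]
    - [3.7,[0,0,0.5],[0,0,0]]
    - [3.7,[0,0,0.3],[0,0,0]]
    - [3.7,[0,0,0],[0,0,0]]
    - [3.7,[0,0,0],[0,0,0]]

```text
clock: 11.55
position: [0.6539, -0.005, 0.0898]
ee_rot: [3.073, 0.654, 0.0]
force: [0.4, 0.5, -1.0]
width: 0.454
gripper_force: 15.0
```

4 mm to go.

Emit:
send_rows:
  increments:
    - [3.7,[0,0,0.2],[0,0,0]]
    - [3.7,[0,0,0.1],[0,0,0]]
    - [3.7,[0,0,0.1],[0,0,0]]
    - [3.7,[0,0,0],[0,0,0]]

```text
clock: 11.95
position: [0.6539, -0.005, 0.0859]
ee_rot: [3.073, 0.654, 0.0]
force: [-0.2, 0.5, 2.1]
width: 0.457
gripper_force: 15.0
```

Emit:
send_rows:
  increments:
    - [9,[0,0,0],[0,0,0]]
    - [9,[0,0,0],[0,0,0]]
    - [9,[0,0,0],[0,0,0]]
    - [9,[0,0,0],[0,0,0]]
    - [9,[0,0,0],[0,0,0]]

```text
clock: 12.45
position: [0.6538, -0.005, 0.0857]
ee_rot: [3.073, 0.654, -0.0]
force: [-0.3, -1.0, -0.5]
width: 0.839
gripper_force: 0.0
```

Emit:
send_rows:
  increments:
    - [9,[0,0,-2],[0,0,0]]
    - [9,[0,0,-4],[0,0,0]]
    - [9,[0,0,-4],[0,0,0]]
    - [9,[0,0,-2],[0,0,0]]
    - [9,[0,0,0],[0,0,0]]

```text
clock: 12.95
position: [0.6558, -0.0047, 0.2097]
ee_rot: [3.072, 0.654, 0.01]
force: [-0.3, -0.5, 0.2]
width: 0.98
gripper_force: 0.0
```

```bash
python3 - <<'E'
from h import *
o=arm.observe(); print(o["clock"],o["position"],o["force"],proj("side",(.652,-.004,.118)))
s=arm.get_image("side")[:,:,::-1]
cv2.imwrite("pics/crop6.png",cv2.resize(s[110:270,140:340],None,fx=3,fy=3))
E
```

```text
12.95 [ 0.65581299 -0.00471986  0.20969403] [-0.27246211 -0.54701112  0.21000458] [239.63503111 186.20134223]
```

View pics/crop6.png

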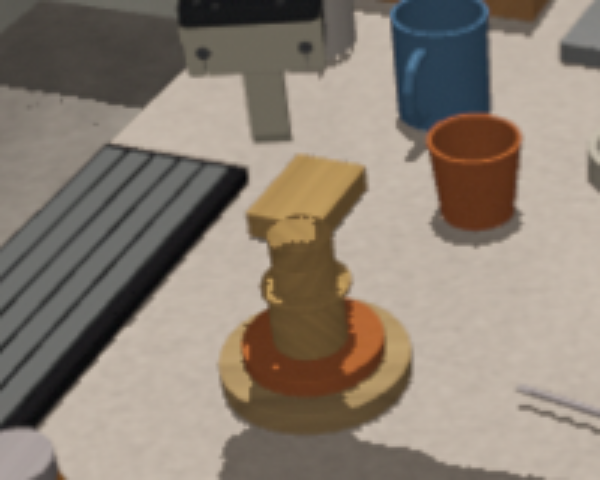

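The cap sits upright on the sleeve. Its top is at crop (300,230), which matches the predicted (299,229), and its brim is around (307,285). The gripper is clear, so I'm handing in.

```bash
python3 -c "
from cell import arm
print(arm.sign_off())"
```

```text
the job is handed in; nothing more can be done
None
```

I handed the job in at about 13 s: the last picture shows the sleeve flat on the small terracotta foot and the cap resting brim down on it; the thin ring was never approached, and no verdict was shown.

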